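# Fold the tea box lid over and tuck it under its lip

## Task

Shut the open tea box by pushing with the fingertips only, gripping nothing: fold its lid over from behind until it lies flat, then, keeping it down, push the lid forward by its raised finger ledge until its front edge is tucked fully beneath the steel lip and the lid stays shut by itself when you let go. Touch the lid only on its outer side, never the pale lining inside; do not lift the box or shove it about, and leave everything else on the worktop where it is.

Things in the scene. Friction and masses are not known exactly. Their poses are not given: they have to be found in the camera images.
- tea_box: Open dark wooden tea box with hinged lid, loose on rubber feet, 1.2 to 2 kg, 131 mm deep (x), 154 wide (y), walls 62 mm high. Origin under its middle on the worktop; z up, -x side = front (steel lip), +x side = back (hinge). Hinge pin in the box frame: x = +52 mm minus lid_slide, z = 66 mm, along y. A steel cheek stands beside each end of the hinge, up to z = 77 mm.
- lid_fold (a joint): Lid angle, rad: 0 = flat over the box, 1.57 = upright, grows as it opens, stop at 2.0 (leaning back). Starts at 1.6 to 1.9, outer face to the back. A weak spring opens it: pressed flat and let go it swings up again unless its edge is under the lip. Folding takes under 1 N at the ledge.
- lid_slide (a joint): How far the lid has slid forward (box -x) in its slotted hinge, m: 0 = back (start, at most 0.002), 0.018 = forward stop. Stays where put; takes 4 N. Lid flat and at 0: its edge is 7 mm behind the lip's rear edge; at 0.018: 11 mm under the lip. Slid forward before it lies flat, it lands on top of the lip.
- lid_hinge (a point): Middle of the hinge pin, the lid's turning axis, at mid thickness of the lid. Axes are the lid's: -x from the hinge to the free edge, z out of the outer face (up when folded down), y along the hinge.
- lid_edge (a point): Middle of the lid's free edge, the one to tuck, 97 mm from the hinge. The lid is a rigid panel 5 mm thick, 144 mm wide; its outer face lies 2.5 mm from the hinge plane (z = 68.5 mm in the box frame when flat).
- finger_ledge (a point): On the lid's outer face, foot of the upright face of the finger ledge, 55 mm from the hinge. The ledge: a bar 92 mm wide (y), 10 mm proud, 8 mm thick at the top; its upright face looks to the hinge, so fingertips set on the flat 50 mm strip between hinge and ledge push the lid forward. In front of it a ramp falls towards the free edge, ending 85 mm from the hinge.
- lip_edge (a point): Middle of the rear edge of the retaining lip: a steel strip 4 mm thick along the box's whole front, reaching 17 mm back over the mouth. Point at x = -52, z = 74 mm in the box frame; underside at z = 72 mm, 3.5 mm above the outer face of the flat lid.
- lid_lining: Pale lining 74x118 mm, about 2 mm proud of the lid's inner face (which faces the robot when open, into the box when shut). Not to be touched. Its frame is that of lid_hinge.
- mug: Decorated mug 88x119x99 mm, beside the box; origin under its middle. Leave it alone.
- spoon: Teaspoon 130 mm long, lying behind the box; origin under its middle. Leave it alone.
- bowl: Small white bowl, 115 mm wide, 56 mm high, right behind the box; origin under its middle. Leave it alone.
- lemon: Lemon 83x58x58 mm, farther back behind the box; origin under its middle. Leave it alone.
- timer: Round kitchen timer 70 mm wide, 56 mm high, farther back behind the box; origin under its middle. Leave it alone.
- shaker: Salt shaker 44 mm wide, 90 mm high, close behind the right rear corner of the box; origin under its middle. Leave it alone.

How it is judged:
On the way, in this order (a step that is already met when the one before it is completed fails the run):
1. the lid lies folded down flat with its edge still behind the lip (value of joint lid_fold below 0.06 rad and value of joint lid_slide below 0.009 m), for 0.05 s.
2. the lid's edge is slid beneath the lip (value of joint lid_fold below 0.06 rad and value of joint lid_slide above 0.013 m), for 0.2 s.
At the end, for the whole second after the job is handed in: Lid shut within 0.06 rad and slid at least 13 of its 18 mm forward, front edge at least 5 mm under the lip, staying so untouched and still; box upright within 40 mm of its place, the six bystanders within 30 mm of theirs (all of step 2 and velocity of joint lid_fold between -0.05 and 0.05 rad/s and z of lid_edge in the frame of tea_box below 0.072 m and x of lid_edge in the frame of tea_box below -0.057 m and linear speed of tea_box below 0.02 m/s and height (world z) of tea_box below 0.008 m and angle between tea_box's own z axis and vertical below 0.05 rad and distance of tea_box from where it was at the start of the episode below 0.04 m and distance of each of mug, spoon, bowl, lemon, timer, shaker from where it was at the start of the episode below 0.03 m).
It fails at once if the lid is pinched or handled by its lined inner face (contact force between the fingers and lid_lining above 2 N).
It fails at once if the box is lifted or tipped (height (world z) of tea_box above 0.012 m or angle between tea_box's own z axis and vertical above 0.12 rad).
It fails at once if the box is shoved away (distance of tea_box from where it was at the start of the episode above 0.05 m).
It fails at once if a bystander is moved or lifted (distance of any of mug, spoon, bowl, lemon, timer, shaker from where it was at the start of the episode above 0.035 m).
It also fails if it takes over 38 s, if anything falls off the work surface, if the arm or the gripper's body presses on something with over 40 N, if the wrist force passes 120 N, or if a joint passes its speed limit or range.

## Robot

A 7-joint arm with a two-finger parallel gripper is mounted at the origin on a cart in front of the work surface, level with it; the furniture and walls round the work are solid. World frame = base frame: x ahead of the robot, y to its left, z up, the work surface at z = 0. Lengths are in m, angles in rad, forces in N, time in s.
With the tool pointing down it reaches from about 0.425 to 0.925 m from the base axis. Payload 6.8 kg.
Tool frame: the origin (TCP) lies at the very end of the fingers, on their centre line; the grasp point (between the pads) lies 19 mm behind it; z points along the fingers, y is the line along which they close (so a half turn about z gives the same grasp; the last joint's range is limited). The gripper opens to 85 mm and grips with 20 to 120 N. Pads are 22 mm wide; open, the fingers measure 114 mm over their backs; the gripper's body (76 mm by 85 mm) begins 54 mm behind the grasp point. The pads swing forward as they close: fully open they stand 13 mm farther back than shut.
Start: joints at [1.178, 0.477, 0.022, 1.555, -0.011, 1.109, -0.083], TCP at [0.19, -0.648, 0.231] pointing down, gripper open.
Joint ranges: [-2.96, 2.96], [-0.34, 2.1], [-1.41, 1.46], [0.24, 2.44], [-1.37, 4.51], [0.17, 1.92], [-2.96, 2.96]. Speed limits (rad/s): [2.39, 2.39, 3.14, 3.14, 3.14, 3.14, 3.14].

## Interface

Orientations are given as a rotation vector (axis times angle).
In Python, from bench import get_obs, grab_frame, hand_in gives the robot as it stands.
- The arm moves only by the tool drive_tool, never from a script. Its argument "rows" is a list of rows, each an object with "offset": the shift along the tool's x, y, z as a fraction of full scale, a list of three; "rotation": the turn, a rotation vector about the tool's x, y, z as a fraction of full scale, a list of three; "claw": the opening, from 0 (shut) to 1 (fully open). In form: [{"offset": [tx, ty, tz], "rotation": [wx, wy, wz], "claw": claw}, ...]. A call has 1 to 20 rows; each row is the pose to reach, as a shift and turn from the pose commanded when the call began, along the tool's axes at that moment; what a row does not reach only later rows make up. Full scale, the value 1, is 0.15 m for a shift and 2 rad for a turn. A row lasts 1/12 s, in which the tool goes at most 41.7 mm and 7.16 degrees, less where a joint would pass 70% of its speed; a pose out of reach is approached as far as the arm can. A call with a number of a shift or a turn outside -1 to 1 is refused whole. A call with a gripper value outside its range is refused whole. The fingers move at their own pace and stop on an object; "force" is the grip in N (left out, the last holds). Time passes only in rows, so rows that repeat a pose let the fingers close. It gives the time, the measured TCP pose, the force, the opening and the grip force at its end, in the units of the state.
- get_obs(): the state, without advancing time (a new reading comes with each control period).
- grab_frame(name): name is "scene" or "top" or "wrist"; returns a dict with "frame" (400x640x3 uint8, red, green, blue), "z_map" (400x640 float32, m along the optical axis (not along the pixel's ray), 0 where there is no reading), "vfov" (degrees; the focal length in pixels is half the picture's height over the tangent of half this angle, whatever the lens; pixels are square), "cx", "cy" (the principal point, pixels), "R" (3x3) and "t" (3): a world point X has camera coordinates R X + t. Camera axes: x right, y down, z forward; pixel columns grow to the right and rows downward; lengths in m; the calibration is good to about 2 mm. The wrist camera is an equidistant fisheye: a pixel r from the principal point sees the ray r / f radians off the axis. A picture is of the moment at which its call begins.
- hand_in(): hands the job in; it is judged then, once.
The state is a dict: "clock": time; "joints": joint angles; "qvel": joint speeds; "tau": joint torques, N m; "tcp_pos": TCP position; "orientation": TCP orientation; "contact_force": force on the tool from outside, world axes, zero at the start; "moment": the same for the moment, N m; "grip_width": finger opening in m; "gripper_force": force on a finger pad.
Only numpy, scipy, OpenCV 4.12 (cv2) and the standard library are available. Lean on these libraries where they do the work, as an engineer would, in place of code of your own. Each camera call takes 0.05 s, during which the arm holds its last target. There are 200 camera calls.

## Working session

There is one attempt and no reset: what is moved stays moved. The work goes in short steps, Python scripts to look and compute and a tool call to move; the robot and the scene stay as the last step left them, time stands still between calls to the robot, and variables do not carry over. Pictures are saved under pics/ and viewed, at most 10 in all, crops included, and the job is handed in when it is done.

Besides the shell and the picture viewer there is one more tool, called after "Emit:" as name([rows], argument=value, ...), one row to a line, values as JSON. drive_tool: Moves the arm, as the interface text tells. Its arguments: {"type":"object","properties":{"rows":{"type":"array","items":{"type":"object","properties":{"offset":{"type":"array","items":{"type":"number"}},"rotation":{"type":"array","items":{"type":"number"}},"claw":{"type":"number"}}}},"force":{"type":"number"}},"required":["rows"]}

```bash
mkdir -p pics
python3 - <<'E'
from bench import get_obs, grab_frame
import cv2,numpy as np,pickle
o=get_obs();print(o['clock'],o['tcp_pos'],o['orientation'],o['grip_width'])
for n in('scene','top'):
    f=grab_frame(n);pickle.dump(f,open(n+'.pkl','wb'));cv2.imwrite(f'pics/{n}0.png',f['frame'][:,:,::-1]);print(n,f['vfov'],f['cx'],f['cy'],f['R'].round(3).tolist(),f['t'])
E
```

```text
0.0 [ 0.18947748 -0.64725221  0.2303091 ] [-3.10802055e+00 -4.45634583e-01  6.32259603e-04] 0.08504534410851644
scene 51.031984206812574 317.3963952257362 201.26020685053655 [[-0.826, -0.563, -0.008], [-0.407, 0.607, -0.682], [0.389, -0.561, -0.731]] [0.27125798 0.47431072 0.63115173]
top 45.6388456414885 326.58974609815715 195.71524627042137 [[-0.01, -1.0, -0.014], [-0.993, 0.011, -0.121], [0.122, 0.012, -0.993]] [-0.31025512  0.54909681  0.90401028]
```

View pics/scene0.png

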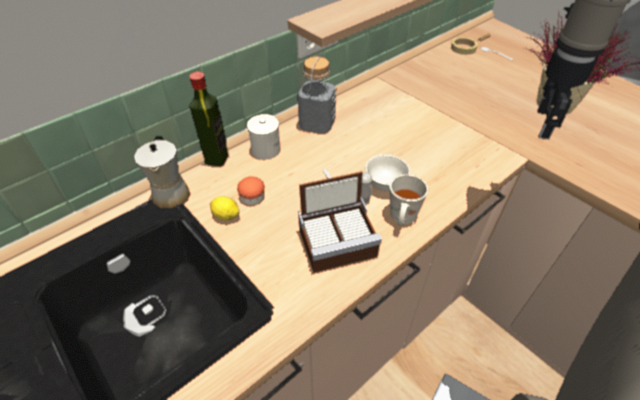

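View pics/top0.png

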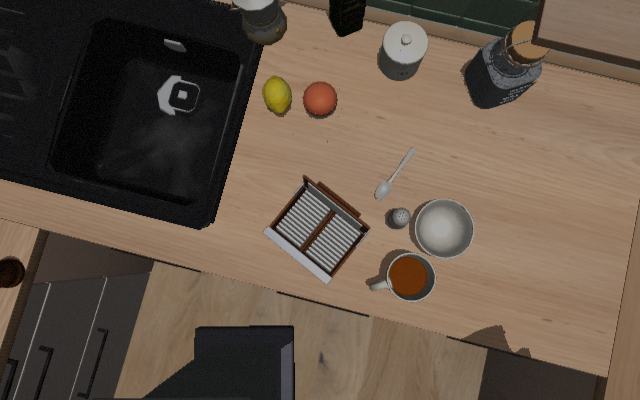

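The scene view shows the open box around (338,235) with its lid upright at the back. In the top view, the box centre is near (317,232), the steel lip runs from (265,231) to (330,280), and the lid runs from (307,180) to (367,232). The shaker is at (400,217), the spoon at (390,180), the bowl at (444,228) and the mug at (408,277). Next I'll measure the point cloud.

```bash
cat > h.py <<'E'
import numpy as np,cv2,pickle
def cloud(f):
    h,w=f['z_map'].shape;F=h/2/np.tan(np.radians(f['vfov'])/2)
    u,v=np.meshgrid(np.arange(w),np.arange(h));z=f['z_map']
    c=np.stack([(u-f['cx'])/F*z,(v-f['cy'])/F*z,z],-1)
    return (c-f['t'])@f['R']
def proj(f,X):
    F=200/np.tan(np.radians(f['vfov'])/2);c=np.asarray(X)@f['R'].T+f['t']
    return c[...,:2]/c[...,2:]*F+[f['cx'],f['cy']]
def ray(f,uv,z):
    F=200/np.tan(np.radians(f['vfov'])/2)
    d=np.array([(uv[0]-f['cx'])/F,(uv[1]-f['cy'])/F,1])@f['R'];o=-f['R'].T@f['t']
    return o+d*(z-o[2])/d[2]
E
python3 - <<'E'
from h import *
f=pickle.load(open('top.pkl','rb'));P=cloud(f);I=f['frame']
for p in [(267,231),(298,256),(328,278),(340,200),(400,217),(444,200),(390,180),(200,320),(330,160),(310,181),(366,230),(375,285)]: print(p,P[p[1],p[0]].round(3),I[p[1],p[0]])
# lip mask: by height 0.07-0.082, grey light
hs=cv2.cvtColor(I,cv2.COLOR_RGB2HSV);m=(P[...,2]>.068)&(P[...,2]<.083)&(hs[...,1]<60)
r=np.zeros(m.shape,bool);r[222:290,258:340]=1;m&=r
n,l,s,c=cv2.connectedComponentsWithStats(m.astype('uint8'));print(s,c.round(1))
k=1+s[1:,4].argmax();v,u=np.where(l==k);print(cv2.minAreaRect(np.c_[u,v].astype('float32')),np.median(P[l==k][:,2]))
Q=P[l==k];q=Q[:,:2];print(cv2.minAreaRect((q*1000).astype('float32')),cv2.boxPoints(cv2.minAreaRect((q*1000).astype('float32'))))
# lid points
r[:]=0;r[160:245,290:380]=1
m=(P[...,2]>.095)&r;Q=P[m];print(len(Q),Q.min(0),Q.max(0));
print(cv2.boxPoints(cv2.minAreaRect((Q[:,:2]*1000).astype('float32'))))
big=cv2.resize(I[150:300,250:450],None,fx=4,fy=4,interpolation=cv2.INTER_CUBIC);cv2.imwrite('pics/c.png',big[:,:,::-1])
E
```

```text
(267, 231) [ 0.475 -0.206  0.079] [153 154 161]
(298, 256) [ 0.429 -0.263  0.079] [164 164 169]
(328, 278) [ 0.388 -0.318  0.079] [166 165 167]
(340, 200) [ 0.523 -0.34   0.154] [77 44 30]
(400, 217) [ 0.498 -0.451  0.091] [154 153 149]
(444, 200) [ 0.532 -0.541  0.054] [122 118 113]
(390, 180) [ 0.579 -0.444  0.01 ] [166 165 165]
(200, 320) [ 0.186  0.184 -0.895] [129 110  88]
(330, 160) [ 0.623 -0.323  0.002] [154 128 105]
(310, 181) [ 0.555 -0.29   0.166] [85 48 28]
(366, 230) [ 0.473 -0.385  0.13 ] [27 16 14]
(375, 285) [ 0.375 -0.403  0.084] [127 124 115]
[[     0      0    640    400 255231]
 [   262    226     70     59    769]] [[319.6 199.3]
 [297.  254.8]]
((296.88861083984375, 254.63616943359375), (83.0948715209961, 9.287487030029297), 39.289405822753906) 0.07698597113005846
((431.4942321777344, -260.34173583984375), (153.39541625976562, 16.974586486816406), 50.56981658935547) [[ 376.22507 -314.19238]
 [ 389.3362  -324.97357]
 [ 486.7634  -206.49109]
 [ 473.65225 -195.7099 ]]
975 [ 0.43207516 -0.38813969  0.09553257] [ 0.56735735 -0.27573597  0.95971117]
[[ 432.07513 -327.51434]
 [ 459.18478 -395.2945 ]
 [ 592.3116  -342.04852]
 [ 565.2019  -274.26837]]
```

View pics/c.png

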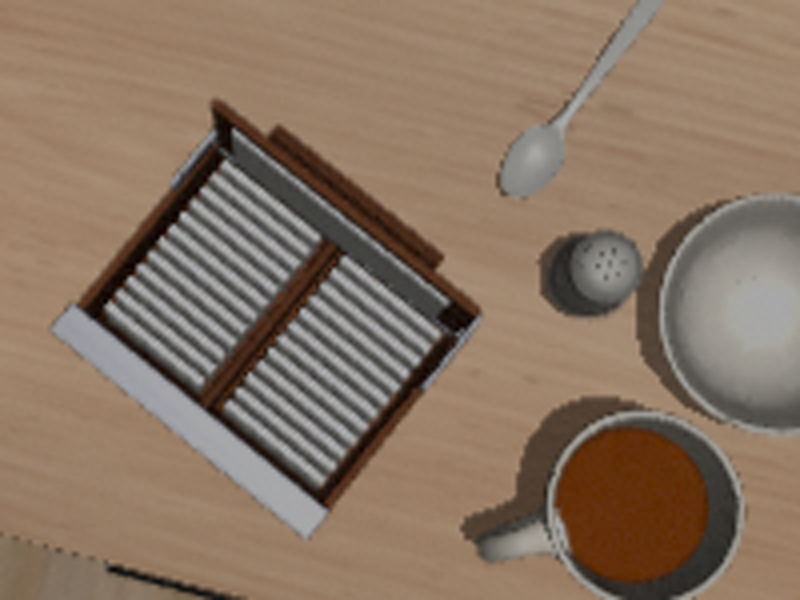

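The lip measures 153×17 mm at z≈77 mm, against 154×17×76 expected, so the box frame is good. Next I'll check the lid angle and compute the approach.

```bash
cat >> h.py <<'E'
from scipy.spatial.transform import Rotation as Ro
bx=np.array([.7724,-.6352,0]);by=np.array([.6352,.7724,0]);O=np.array([.4315,-.2603,0])+.0605*bx
B=np.c_[bx,by,[0,0,1]]
toW=lambda p:O+B@np.array(p)
toB=lambda w:B.T@(np.array(w)-O)
def plan(pts,o,cmd=None):
    R=Ro.from_rotvec(o['orientation']);p0=np.array(o['tcp_pos']) if cmd is None else cmd
    T=Ro.from_matrix(np.c_[by,bx,[0,0,-1]])
    print('rot',((R.inv()*T).as_rotvec()/2).round(4),'tcp box',toB(p0).round(4),'F',np.round(o['contact_force'],1),'t',o['clock'])
    for p in pts: print(p,(R.inv().apply(toW(p)-p0)/.15).round(4))
E
python3 - <<'E'
from h import *
from bench import get_obs
f=pickle.load(open('top.pkl','rb'));P=cloud(f)
print('O',O)
for uv in [(304.3,175.5),(370,228.8)]:
    for z in(.158,.163):print(toB(ray(f,uv,z)).round(4))
Q=((P-O)@B).reshape(-1,3);m=(Q[:,2]>.1)&(Q[:,2]<.2)&(abs(Q[:,1])<.08)&(abs(Q[:,0]-.06)<.06);q=Q[m]
for y0 in(-.07,-.03,0,.03,.07):
    s=q[abs(q[:,1]-y0)<.01];print(y0,s[s[:,2].argsort()[::-5]][:8,[0,2]].round(3).tolist())
for n,uv in dict(shaker=(400,217),).items():print(n,toB(P[uv[1],uv[0]]))
plan([(.115,0,.25),(.115,0,.105)],get_obs())
E
```

```text
O [ 0.4782302 -0.2987296  0.       ]
[0.0554 0.07   0.158 ]
[0.055  0.0692 0.163 ]
[ 0.0543 -0.0737  0.158 ]
[ 0.0538 -0.0736  0.163 ]
-0.07 [[0.056, 0.166], [0.055, 0.165], [0.053, 0.164], [0.052, 0.163], [0.052, 0.161], [0.052, 0.15], [0.051, 0.143], [0.05, 0.13]]
-0.03 [[0.054, 0.167], [0.053, 0.165], [0.054, 0.164], [0.055, 0.164], [0.054, 0.164], [0.052, 0.163], [0.054, 0.163], [0.053, 0.162]]
0 [[0.055, 0.166], [0.053, 0.165], [0.053, 0.165], [0.054, 0.164], [0.056, 0.164], [0.052, 0.163], [0.055, 0.162], [0.057, 0.162]]
0.03 [[0.053, 0.165], [0.054, 0.165], [0.056, 0.164], [0.055, 0.164], [0.055, 0.163], [0.057, 0.163], [0.054, 0.162], [0.056, 0.161]]
0.07 [[0.054, 0.165], [0.055, 0.164], [0.056, 0.164], [0.052, 0.163], [0.053, 0.161], [0.051, 0.153], [0.051, 0.143], [0.051, 0.13]]
shaker [ 0.11150909 -0.10492547  0.09112606]
rot [-8.000e-04 -2.000e-04 -2.989e-01] tcp box [-0.0016 -0.4527  0.2304] F [ 0.  -0.2 -0. ] t 0.1
(0.115, 0, 0.25) [ 2.9318 -1.0558 -0.1291]
(0.115, 0, 0.105) [ 2.932  -1.0542  0.8375]
```

Emit:
drive_tool([
  {"offset": [0.33,-0.12,-0.13],"rotation": [0,0,-0.06],"claw": 0},
  {"offset": [0.6,-0.21,-0.13],"rotation": [0,0,-0.12],"claw": 0},
  {"offset": [0.8,-0.29,-0.13],"rotation": [0,0,-0.18],"claw": 0},
  {"offset": [1,-0.36,-0.13],"rotation": [0,0,-0.24],"claw": 0},
  {"offset": [1,-0.36,-0.13],"rotation": [0,0,-0.299],"claw": 0},
  {"offset": [1,-0.36,-0.13],"rotation": [0,0,-0.299],"claw": 0},
  {"offset": [1,-0.36,-0.13],"rotation": [0,0,-0.299],"claw": 0},
])

```text
clock: 0.68
tcp_pos: [0.318, -0.5538, 0.2504]
orientation: [-2.842, -1.338, 0.001]
contact_force: [-0.8, 0.2, -0.4]
grip_width: 0.0007
gripper_force: 0.0
```

```bash
python3 -c "
from h import *
from bench import get_obs
plan([(.115,0,.25),(.115,0,.105)],get_obs())"
```

```text
rot [-0.0004  0.0001 -0.0013] tcp box [ 0.0383 -0.2988  0.2504] F [-0.8  0.2 -0.4] t 0.6833
(0.115, 0, 0.25) [1.9935e+00 5.0630e-01 1.9000e-03]
(0.115, 0, 0.105) [1.9937 0.5071 0.9686]
```

Emit:
drive_tool([
  {"offset": [0.25,0.12,0],"rotation": [0,0,-0.001],"claw": 0},
  {"offset": [0.5,0.25,0],"rotation": [0,0,-0.001],"claw": 0},
  {"offset": [0.75,0.38,0],"rotation": [0,0,-0.001],"claw": 0},
  {"offset": [1,0.5,0],"rotation": [0,0,-0.001],"claw": 0},
  {"offset": [1,0.5,0],"rotation": [0,0,-0.001],"claw": 0},
])

```text
clock: 1.1
tcp_pos: [0.4797, -0.4797, 0.2502]
orientation: [-2.834, -1.353, -0.009]
contact_force: [0.5, 1.2, -0.1]
grip_width: 0.0
gripper_force: 0.0
```

Emit:
drive_tool([
  {"offset": [0.25,0,0],"rotation": [0,0,0],"claw": 0},
  {"offset": [0.5,0,0],"rotation": [0,0,0],"claw": 0},
  {"offset": [0.75,0,0],"rotation": [0,0,0],"claw": 0},
  {"offset": [1,0,0],"rotation": [0,0,0],"claw": 0},
  {"offset": [1,0,0],"rotation": [0,0,0],"claw": 0},
  {"offset": [1,0,0],"rotation": [0,0,0],"claw": 0},
  {"offset": [1,0,0],"rotation": [0,0,0],"claw": 0},
])

```text
clock: 1.68
tcp_pos: [0.5653, -0.3715, 0.2504]
orientation: [2.842, 1.339, -0.003]
contact_force: [-0.7, -0.2, 1.1]
grip_width: -0.0001
gripper_force: 0.0
```

```bash
python3 -c "
from h import *
from bench import get_obs,grab_frame
o=get_obs();plan([(.115,0,.25),(.115,0,.105)],o);print(o['joints'])
f=grab_frame('wrist');cv2.imwrite('pics/w1.png',f['frame'][:,:,::-1])"
```

```text
rot [-0.0002  0.0009 -0.0009] tcp box [ 0.1135 -0.0009  0.2504] F [-0.7 -0.2  1.1] t 1.6833
(0.115, 0, 0.25) [0.0061 0.0103 0.0024]
(0.115, 0, 0.105) [0.0078 0.0107 0.969 ]
[ 0.63920358  0.47550902 -0.21602087  1.51682659  0.10886243  1.16183914
 -0.28712006]
```

View pics/w1.png

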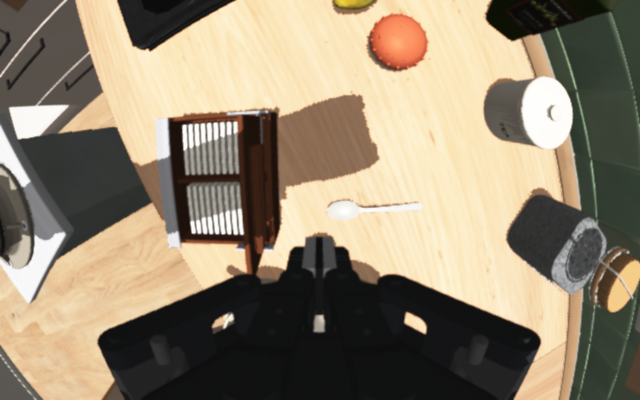

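The wrist view shows the lid at columns 245-278, leaning slightly, the shut fingers at (320,245) behind it, and the spoon and shaker clear of them. I'll descend behind the lid and then sweep it over.

Emit:
drive_tool([
  {"offset": [0.006,0.01,0.2],"rotation": [0,0,-0.001],"claw": 0},
  {"offset": [0.006,0.01,0.4],"rotation": [0,0,-0.001],"claw": 0},
  {"offset": [0.006,0.01,0.6],"rotation": [0,0,-0.001],"claw": 0},
  {"offset": [0.006,0.01,0.8],"rotation": [0,0,-0.001],"claw": 0},
  {"offset": [0.006,0.01,0.8],"rotation": [0,0,-0.001],"claw": 0},
  {"offset": [0.006,0.01,0.8],"rotation": [0,0,-0.001],"claw": 0},
])

```text
clock: 2.23
tcp_pos: [0.566, -0.3714, 0.1295]
orientation: [-2.838, -1.341, 0.005]
contact_force: [0.4, 0.6, 0.8]
grip_width: 0.0002
gripper_force: 0.0
```

```bash
python3 -c "
from h import *
from bench import get_obs
plan([(x/1e3,0,z/1e3) for x,z in [(98,130),(76,130),(64,122),(54,115),(48,108),(42,102),(37,96),(31,88),(26,79),(24,72)]],get_obs())"
```

```text
rot [-0.0018  0.0008  0.0003] tcp box [ 0.1139 -0.0004  0.1295] F [0.4 0.6 0.8] t 2.2333
(0.098, 0, 0.13) [ 0.0024 -0.1062 -0.0028]
(0.076, 0, 0.13) [ 0.0025 -0.2528 -0.0023]
(0.064, 0, 0.122) [ 0.0026 -0.3327  0.0513]
(0.054, 0, 0.115) [ 0.0028 -0.3992  0.0982]
(0.048, 0, 0.108) [ 0.0029 -0.439   0.145 ]
(0.042, 0, 0.102) [ 0.0029 -0.4789  0.1852]
(0.037, 0, 0.096) [ 0.003  -0.5121  0.2253]
(0.031, 0, 0.088) [ 0.0031 -0.5519  0.2788]
(0.026, 0, 0.079) [ 0.0032 -0.585   0.3389]
(0.024, 0, 0.072) [ 0.0033 -0.5982  0.3856]
```

Emit:
drive_tool([
  {"offset": [0,-0.1,0],"rotation": [0,0,0],"claw": 0},
  {"offset": [0,-0.17,0],"rotation": [0,0,0],"claw": 0},
  {"offset": [0,-0.22,0],"rotation": [0,0,0],"claw": 0},
  {"offset": [0,-0.25,0],"rotation": [0,0,0],"claw": 0},
  {"offset": [0,-0.29,0.025],"rotation": [0,0,0],"claw": 0},
  {"offset": [0,-0.33,0.05],"rotation": [0,0,0],"claw": 0},
  {"offset": [0,-0.37,0.075],"rotation": [0,0,0],"claw": 0},
  {"offset": [0,-0.4,0.1],"rotation": [0,0,0],"claw": 0},
  {"offset": [0,-0.42,0.12],"rotation": [0,0,0],"claw": 0},
  {"offset": [0,-0.44,0.145],"rotation": [0,0,0],"claw": 0},
  {"offset": [0,-0.46,0.165],"rotation": [0,0,0],"claw": 0},
  {"offset": [0,-0.48,0.185],"rotation": [0,0,0],"claw": 0},
  {"offset": [0,-0.48,0.185],"rotation": [0,0,0],"claw": 0},
])

```text
clock: 3.32
tcp_pos: [0.526, -0.3332, 0.1204]
orientation: [2.812, 1.331, 0.03]
contact_force: [-4.9, -2.8, 83.7]
grip_width: -0.0002
gripper_force: 41.6
```

```bash
python3 -c "
from h import *
from bench import get_obs,grab_frame
o=get_obs();plan([(x/1e3,0,z/1e3) for x,z in [(42,102),(37,96),(31,88),(26,79),(24,72)]],o)
f=grab_frame('wrist')['frame'];s=grab_frame('scene')['frame'][150:290,260:440]
s=cv2.resize(s,None,fx=2.2,fy=2.2,interpolation=cv2.INTER_CUBIC);w=cv2.resize(f[60:340,60:460],(400,280))
c=np.zeros((s.shape[0],800,3),'uint8');c[:280,:400]=w;c[:,400:400+s.shape[1]]=s[:,:400]
cv2.imwrite('pics/m1.png',c[:,:,::-1])"
```

```text
rot [ 0.0178 -0.0022  0.001 ] tcp box [0.0588 0.0037 0.1204] F [-4.9 -2.8 83.7] t 3.3167
(0.042, 0, 0.102) [-0.0249 -0.1165  0.1187]
(0.037, 0, 0.096) [-0.025  -0.1513  0.1574]
(0.031, 0, 0.088) [-0.0251 -0.1931  0.2093]
(0.026, 0, 0.079) [-0.0253 -0.2286  0.2681]
(0.024, 0, 0.072) [-0.0255 -0.2436  0.3143]
```

View pics/m1.png

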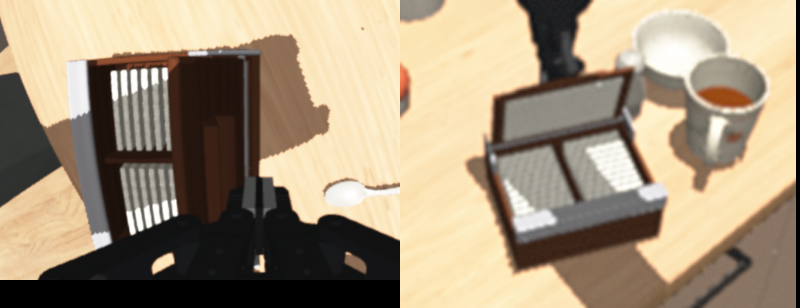

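The wrist crop shows the lid at about 75° with the flared knuckles over its free edge. The 84 N vertical force means a knuckle is sitting on that edge. I'll back off up and rearward, then turn the tool 90° so its slim side faces the lid.

Emit:
drive_tool([
  {"offset": [0,0,-0.12],"rotation": [0,0,0],"claw": 0},
  {"offset": [0,0.05,-0.22],"rotation": [0,0,0],"claw": 0},
  {"offset": [0,0.15,-0.35],"rotation": [0,0,0],"claw": 0},
  {"offset": [0,0.3,-0.5],"rotation": [0,0,0],"claw": 0},
  {"offset": [0,0.45,-0.7],"rotation": [0,0,0],"claw": 0},
  {"offset": [0,0.48,-0.9],"rotation": [0,0,0],"claw": 0},
  {"offset": [0,0.48,-0.9],"rotation": [0,0,0],"claw": 0},
  {"offset": [0,0.48,-0.9],"rotation": [0,0,0],"claw": 0},
])

```text
clock: 4.08
tcp_pos: [0.5694, -0.3703, 0.2397]
orientation: [2.836, 1.346, 0.003]
contact_force: [0.2, 0.7, -0.5]
grip_width: 0.0005
gripper_force: 0.0
```

Emit:
drive_tool([
  {"offset": [0,0,0],"rotation": [0,0,0.06],"claw": 0},
  {"offset": [0,0,0],"rotation": [0,0,0.12],"claw": 0},
  {"offset": [0,0,0],"rotation": [0,0,0.18],"claw": 0},
  {"offset": [0,0,0],"rotation": [0,0,0.24],"claw": 0},
  {"offset": [0,0,0],"rotation": [0,0,0.3],"claw": 0},
  {"offset": [0,0,0],"rotation": [0,0,0.36],"claw": 0},
  {"offset": [0,0,0],"rotation": [0,0,0.42],"claw": 0},
  {"offset": [0,0,0],"rotation": [0,0,0.48],"claw": 0},
  {"offset": [0,0,0],"rotation": [0,0,0.54],"claw": 0},
  {"offset": [0,0,0],"rotation": [0,0,0.6],"claw": 0},
  {"offset": [0,0,0],"rotation": [0,0,0.66],"claw": 0},
  {"offset": [0,0,0],"rotation": [0,0,0.72],"claw": 0},
  {"offset": [0,0,0],"rotation": [0,0,0.785],"claw": 0},
  {"offset": [0,0,0],"rotation": [0,0,0.785],"claw": 0},
  {"offset": [0,0,0],"rotation": [0,0,0.785],"claw": 0},
])

```text
clock: 5.33
tcp_pos: [0.5675, -0.3691, 0.2365]
orientation: [-2.962, 1.047, 0.004]
contact_force: [0.1, 0.4, 0.2]
grip_width: 0.0006
gripper_force: 0.0
```

```bash
sed -i 's/np.c_\[by,bx,\[0,0,-1\]\]/np.c_[bx,-by,[0,0,-1]]/' h.py; python3 -c "
from h import *
from bench import get_obs,grab_frame
o=get_obs();plan([(.115,0,.25),(.115,0,.13)],o);print(o['joints'])
f=grab_frame('top');I=f['frame'];P=cloud(f)
hs=cv2.cvtColor(I,cv2.COLOR_RGB2HSV);m=(P[...,2]>.068)&(P[...,2]<.083)&(hs[...,1]<60)
r=np.zeros(m.shape,bool);r[222:290,258:340]=1;m&=r
n,l,s,c=cv2.connectedComponentsWithStats(m.astype('uint8'));k=1+s[1:,4].argmax();print(cv2.minAreaRect((P[l==k][:,:2]*1000).astype('float32')))
w=grab_frame('wrist')['frame'];s=I[150:300,250:450]
c=np.zeros((400,800,3),'uint8');c[:,:400]=w[:,120:520];c[:300,400:]=cv2.resize(s,(400,300))
cv2.imwrite('pics/m2.png',c[:,:,::-1])"
```

```text
rot [0.0004 0.0013 0.0042] tcp box [0.1137 0.0024 0.2365] F [0.1 0.4 0.2] t 5.3333
(0.115, 0, 0.25) [ 0.0086  0.016  -0.0899]
(0.115, 0, 0.13) [0.0107 0.0153 0.7101]
[ 0.40509536  0.47825275  0.11343603  1.54738596 -0.05743858  1.12189368
 -1.71961575]Traceback (most recent call last):
  File "<string>", line 8, in <module>
    n,l,s,c=cv2.connectedComponentsWithStats(m.astype('uint8'));k=1+s[1:,4].argmax();print(cv2.minAreaRect((P[l==k][:,:2]*1000).astype('float32')))
                                                                    ~~~~~~~~~~~~~~^^
ValueError: attempt to get argmax of an empty sequence
```

```bash
python3 -c "
from h import *
from bench import get_obs,grab_frame
f0=pickle.load(open('scene.pkl','rb'));f=grab_frame('scene');I=f['frame']
for F in(f0,f):
    Q=(cloud(F)-O)@B;hs=cv2.cvtColor(F['frame'],cv2.COLOR_RGB2HSV)
    m=(Q[...,2]>.07)&(Q[...,2]<.083)&(hs[...,1]<60)&(Q[...,0]<-.035)&(Q[...,0]>-.1)&(abs(Q[...,1])<.1)
    q=Q[m];print(m.sum(),q.mean(0).round(4),cv2.minAreaRect((q[:,:2]*1000).astype('float32')))
w=grab_frame('wrist')['frame'];s=I[150:290,260:440]
c=np.zeros((400,800,3),'uint8');c[:,:400]=w[:,120:520];c[:311,400:]=cv2.resize(s,(400,311))
cv2.imwrite('pics/m2.png',c[:,:,::-1])"
```

```text
547 [-0.0632  0.0003  0.0748] ((-62.398990631103516, -1.1412429809570312), (153.61927795410156, 19.25687599182129), 89.9168701171875)
542 [-0.0631  0.0004  0.0748] ((-61.53446960449219, -1.0413665771484375), (19.90331268310547, 153.2547149658203), 0.032507799565792084)
```

View pics/m2.png

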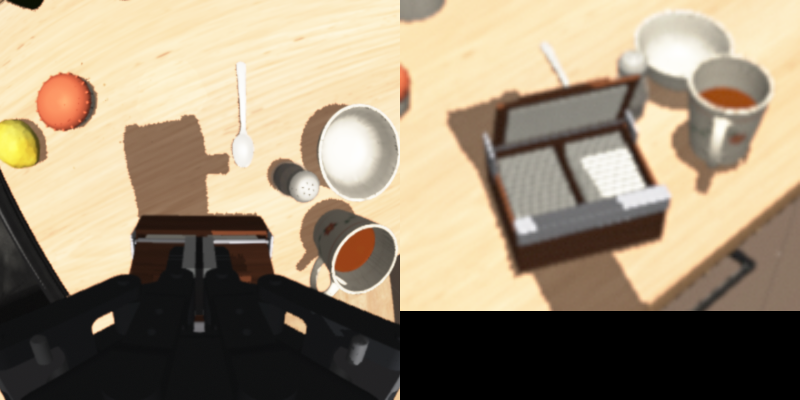

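The lip is unmoved to within 1 mm, the bystanders are in place, and the lid looks partly folded. I'll measure its angle now.

```bash
cat >> h.py <<'E'
def lidfit(F):
    Q=(cloud(F)-O)@B
    q=Q[(abs(Q[...,1])<.06)&(Q[...,2]>.085)&(Q[...,2]<.17)&(Q[...,0]>-.03)&(Q[...,0]<.085)]
    vx,vz,x0,z0=cv2.fitLine(q[:,[0,2]].astype('float32'),cv2.DIST_HUBER,0,.002,.01).ravel()
    if vz<0:vx,vz=-vx,-vz
    print('lid',len(q),'fold',np.arctan2(vz,-vx),'zmax',np.percentile(q[:,2],98),'x at z66',x0+vx/vz*(.066-z0))
E
python3 -c "
from h import *
from bench import grab_frame
lidfit(pickle.load(open('scene.pkl','rb')));lidfit(grab_frame('scene'))"
```

```text
lid 1433 fold 1.6392229 zmax 0.162121925537498 x at z66 0.04408467
lid 953 fold 1.291762 zmax 0.15804338001046203 x at z66 0.042832177
```

Emit:
drive_tool([
  {"offset": [0.01,0.016,0.2],"rotation": [0,0.001,0.004],"claw": 0},
  {"offset": [0.01,0.016,0.4],"rotation": [0,0.001,0.004],"claw": 0},
  {"offset": [0.01,0.016,0.6],"rotation": [0,0.001,0.004],"claw": 0},
  {"offset": [0.01,0.016,0.81],"rotation": [0,0.001,0.004],"claw": 0},
  {"offset": [0.01,0.016,0.81],"rotation": [0,0.001,0.004],"claw": 0},
  {"offset": [0.01,0.016,0.81],"rotation": [0,0.001,0.004],"claw": 0},
])

```text
clock: 6.03
tcp_pos: [0.5669, -0.372, 0.1153]
orientation: [-2.956, 1.063, 0.003]
contact_force: [0.2, 0.2, 1.2]
grip_width: 0.0
gripper_force: 0.0
```

```bash
python3 -c "
from h import *
from bench import get_obs
plan([(x/1e3,0,z/1e3) for x,z in [(85,115),(70,115),(60,113),(53,110),(47,106),(41,101),(36,96),(30,88),(25,79),(23,70)]],get_obs())"
```

```text
rot [ 0.0003  0.0009 -0.0011] tcp box [ 0.115  -0.0003  0.1153] F [0.2 0.2 1.2] t 6.0333
(0.085, 0, 0.115) [-0.2003 -0.0013  0.002 ]
(0.07, 0, 0.115) [-0.3003 -0.0011  0.0022]
(0.06, 0, 0.113) [-0.3669 -0.0009  0.0157]
(0.053, 0, 0.11) [-0.4136 -0.0008  0.0357]
(0.047, 0, 0.106) [-0.4535 -0.0008  0.0625]
(0.041, 0, 0.101) [-0.4934 -0.0007  0.0959]
(0.036, 0, 0.096) [-0.5267 -0.0006  0.1293]
(0.03, 0, 0.088) [-0.5666 -0.0006  0.1827]
(0.025, 0, 0.079) [-5.999e-01 -5.000e-04  2.427e-01]
(0.023, 0, 0.07) [-6.131e-01 -6.000e-04  3.028e-01]
```

Emit:
drive_tool([
  {"offset": [-0.1,0,0],"rotation": [0,0,0],"claw": 0},
  {"offset": [-0.2,0,0],"rotation": [0,0,0],"claw": 0},
  {"offset": [-0.25,0,0],"rotation": [0,0,0],"claw": 0},
  {"offset": [-0.3,0,0],"rotation": [0,0,0],"claw": 0},
  {"offset": [-0.335,0,0.01],"rotation": [0,0,0],"claw": 0},
  {"offset": [-0.367,0,0.016],"rotation": [0,0,0],"claw": 0},
  {"offset": [-0.39,0,0.026],"rotation": [0,0,0],"claw": 0},
  {"offset": [-0.414,0,0.036],"rotation": [0,0,0],"claw": 0},
  {"offset": [-0.435,0,0.05],"rotation": [0,0,0],"claw": 0},
  {"offset": [-0.454,0,0.063],"rotation": [0,0,0],"claw": 0},
])

```text
clock: 6.87
tcp_pos: [0.5157, -0.3293, 0.1069]
orientation: [2.955, -1.064, 0.004]
contact_force: [0.1, -1.6, 0.6]
grip_width: -0.0002
gripper_force: 0.4
```

```bash
python3 -c "
from h import *
from bench import get_obs,grab_frame
plan([(x/1e3,0,z/1e3) for x,z in [(47,106),(41,101),(36,96),(30,88),(25,79),(23,70)]],get_obs())
lidfit(grab_frame('scene'))"
```

```text
rot [-0.     -0.0013 -0.0015] tcp box [0.0484 0.0002 0.1069] F [ 0.1 -1.6  0.6] t 6.8667
(0.047, 0, 0.106) [-0.0091  0.0016  0.0057]
(0.041, 0, 0.101) [-0.0491  0.0017  0.0389]
(0.036, 0, 0.096) [-0.0826  0.0018  0.0721]
(0.03, 0, 0.088) [-0.1227  0.0019  0.1254]
(0.025, 0, 0.079) [-0.1562  0.002   0.1853]
(0.023, 0, 0.07) [-0.1697  0.0021  0.2452]
lid 1106 fold 1.3148228 zmax 0.16752395526055272 x at z66 0.03683796
```

Emit:
drive_tool([
  {"offset": [-0.02,0,0.015],"rotation": [0,0,0],"claw": 0},
  {"offset": [-0.04,0,0.032],"rotation": [0,0,0],"claw": 0},
  {"offset": [-0.06,0,0.05],"rotation": [0,0,0],"claw": 0},
  {"offset": [-0.08,0,0.072],"rotation": [0,0,0],"claw": 0},
  {"offset": [-0.1,0,0.1],"rotation": [0,0,0],"claw": 0},
  {"offset": [-0.12,0,0.125],"rotation": [0,0,0],"claw": 0},
])

```text
clock: 7.42
tcp_pos: [0.5015, -0.3175, 0.0878]
orientation: [2.955, -1.064, 0.003]
contact_force: [0.0, -0.2, 1.3]
grip_width: -0.0004
gripper_force: 0.9
```

```bash
python3 -c "
from h import *
from bench import get_obs,grab_frame
plan([(x/1e3,0,z/1e3) for x,z in [(30,88),(25,79),(23,70),(23,66)]],get_obs())
s=grab_frame('scene')['frame'][150:290,260:440];w=grab_frame('wrist')['frame']
c=np.zeros((400,800,3),'uint8');c[:,:400]=w[:,120:520];c[:311,400:]=cv2.resize(s,(400,311))
cv2.imwrite('pics/m3.png',c[:,:,::-1])"
```

```text
rot [-0.     -0.001  -0.0015] tcp box [0.0299 0.0002 0.0878] F [ 0.  -0.2  1.3] t 7.4167
(0.03, 0, 0.088) [ 0.0008  0.0017 -0.001 ]
(0.025, 0, 0.079) [-0.0326  0.0018  0.0589]
(0.023, 0, 0.07) [-0.046   0.0018  0.1189]
(0.023, 0, 0.066) [-0.0461  0.0018  0.1455]
```

View pics/m3.png

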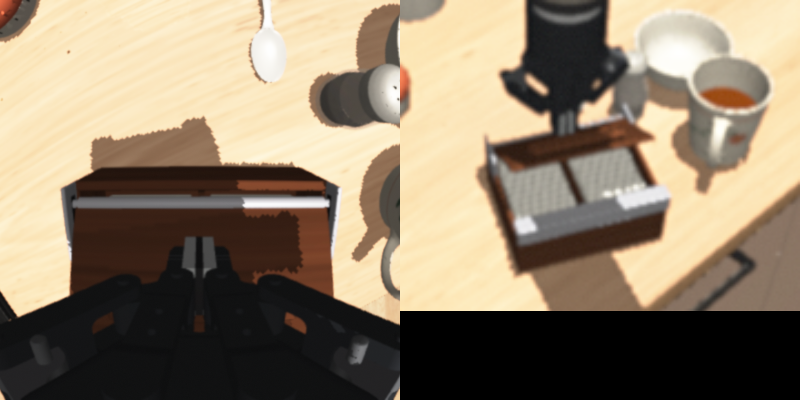

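The lid is folded to about 30°, with the fingertips on the strip behind the ledge and all bystanders clear. I'll continue to flat.

Emit:
drive_tool([
  {"offset": [-0.018,0,0.03],"rotation": [0,0,0],"claw": 0},
  {"offset": [-0.033,0,0.06],"rotation": [0,0,0],"claw": 0},
  {"offset": [-0.04,0,0.09],"rotation": [0,0,0],"claw": 0},
  {"offset": [-0.043,0,0.12],"rotation": [0,0,0],"claw": 0},
  {"offset": [-0.043,0,0.135],"rotation": [0,0,0],"claw": 0},
  {"offset": [-0.043,0,0.14],"rotation": [0,0,0],"claw": 0},
  {"offset": [-0.043,0,0.14],"rotation": [0,0,0],"claw": 0},
])

```text
clock: 8.1
tcp_pos: [0.4967, -0.3136, 0.0676]
orientation: [2.955, -1.064, 0.002]
contact_force: [-2.5, 3.0, 11.1]
grip_width: -0.0001
gripper_force: 5.4
```

```bash
python3 -c "
from h import *
from bench import get_obs
plan([(x/1e3,0,z/1e3) for x,z in [(10,66),(-9,66)]],get_obs())"
```

```text
rot [-0.0001 -0.0007 -0.0015] tcp box [0.0237 0.0003 0.0676] F [-2.5  3.  11.1] t 8.1
(0.01, 0, 0.066) [-0.0914  0.0022  0.0107]
(-0.009, 0, 0.066) [-0.2181  0.0026  0.0105]
```

The lid is flat: tip at z = 67.6 mm against 68.5 expected, pressing with 11 N. Now I'll slide it forward against the ledge.

Emit:
drive_tool([
  {"offset": [-0.02,0,0],"rotation": [0,0,0],"claw": 0},
  {"offset": [-0.04,0,0],"rotation": [0,0,0],"claw": 0},
  {"offset": [-0.06,0,0],"rotation": [0,0,0],"claw": 0},
  {"offset": [-0.08,0,0],"rotation": [0,0,0],"claw": 0},
  {"offset": [-0.1,0,0],"rotation": [0,0,0],"claw": 0},
  {"offset": [-0.115,0,0],"rotation": [0,0,0],"claw": 0},
  {"offset": [-0.13,0,0],"rotation": [0,0,0],"claw": 0},
  {"offset": [-0.145,0,0],"rotation": [0,0,0],"claw": 0},
  {"offset": [-0.16,0,0],"rotation": [0,0,0],"claw": 0},
  {"offset": [-0.16,0,0],"rotation": [0,0,0],"claw": 0},
])

```text
clock: 8.93
tcp_pos: [0.4784, -0.2983, 0.0673]
orientation: [2.955, -1.064, 0.004]
contact_force: [3.0, -2.5, 5.8]
grip_width: 0.0
gripper_force: 3.3
```

```bash
cat > s.py <<'E'
from h import *
from bench import get_obs,grab_frame
import sys
o=get_obs();plan([(-.005,0,.066),(-.012,0,.066)],o);print('F box',B.T@np.array(o['contact_force']))
f=grab_frame('scene');F=f;Q=(cloud(F)-O)@B;hs=cv2.cvtColor(F['frame'],cv2.COLOR_RGB2HSV)
m=(Q[...,2]>.07)&(Q[...,2]<.083)&(hs[...,1]<60)&(Q[...,0]<-.035)&(Q[...,0]>-.1)&(abs(Q[...,1])<.1)
print('lip',m.sum(),Q[m].mean(0).round(4))
c=np.zeros((400,800,3),'uint8');c[:,:400]=grab_frame('wrist')['frame'][:,120:520];c[:311,400:]=cv2.resize(F['frame'][150:290,260:440],(400,311))
cv2.imwrite(sys.argv[1],c[:,:,::-1])
E
python3 s.py pics/m4.png
```

```text
rot [-0.0001 -0.0013 -0.0015] tcp box [-0.0001  0.0004  0.0673] F [ 3.  -2.5  5.8] t 8.9333
(-0.005, 0, 0.066) [-0.0325  0.0031  0.0088]
(-0.012, 0, 0.066) [-0.0791  0.0032  0.0086]
F box [3.89795876 0.02697344 5.82742655]
lip 542 [-0.0632 -0.0001  0.0748]
```

Emit:
drive_tool([
  {"offset": [-0.012,0,0],"rotation": [0,0,0],"claw": 0},
  {"offset": [-0.024,0,0],"rotation": [0,0,0],"claw": 0},
  {"offset": [-0.036,0,0],"rotation": [0,0,0],"claw": 0},
  {"offset": [-0.048,0,0],"rotation": [0,0,0],"claw": 0},
  {"offset": [-0.06,0,0],"rotation": [0,0,0],"claw": 0},
  {"offset": [-0.07,0,0],"rotation": [0,0,0],"claw": 0},
  {"offset": [-0.07,0,0],"rotation": [0,0,0],"claw": 0},
  {"offset": [-0.07,0,0],"rotation": [0,0,0],"claw": 0},
])

```text
clock: 9.7
tcp_pos: [0.4712, -0.2924, 0.0674]
orientation: [2.955, -1.064, 0.007]
contact_force: [4.7, -4.3, 1.8]
grip_width: 0.0002
gripper_force: 4.4
```

```bash
python3 s.py pics/m5.png
```

```text
rot [-0.0002 -0.0024 -0.0015] tcp box [-0.0095  0.0004  0.0674] F [ 4.7 -4.3  1.8] t 9.7
(-0.005, 0, 0.066) [0.0297 0.0028 0.0092]
(-0.012, 0, 0.066) [-0.0169  0.0029  0.009 ]
F box [ 6.34398462 -0.29444354  1.81235754]
lip 578 [-0.0639  0.0005  0.0747]
```

View pics/m5.png

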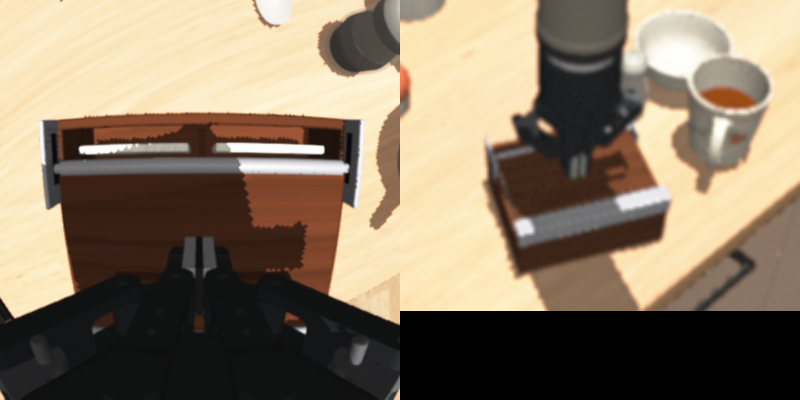

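The lid is flat with its edge under the lip, and the pin is far forward in the slot. I'll give one small further push to confirm the stop.

Emit:
drive_tool([
  {"offset": [-0.008,0,0.008],"rotation": [0,0,0],"claw": 0},
  {"offset": [-0.016,0,0.008],"rotation": [0,0,0],"claw": 0},
  {"offset": [-0.02,0,0.008],"rotation": [0,0,0],"claw": 0},
  {"offset": [-0.02,0,0.008],"rotation": [0,0,0],"claw": 0},
])

```text
clock: 10.13
tcp_pos: [0.4704, -0.2916, 0.067]
orientation: [2.954, -1.064, 0.013]
contact_force: [5.8, -6.3, 5.0]
grip_width: 0.0002
gripper_force: 6.1
```

```bash
python3 s.py pics/m6.png
```

```text
rot [-0.0004 -0.0043 -0.0016] tcp box [-0.0106  0.0005  0.067 ] F [ 5.8 -6.3  5. ] t 10.1333
(-0.005, 0, 0.066) [0.037  0.0032 0.0068]
(-0.012, 0, 0.066) [-0.0097  0.0034  0.0064]
F box [ 8.48392516 -1.22348318  5.02154471]
lip 570 [-0.0649  0.0003  0.0746]
```

The box itself now moves about 1 mm at 8.5 N, so the slide is at its stop. I'll lift away.

Emit:
drive_tool([
  {"offset": [0.015,0,-0.015],"rotation": [0,0,0],"claw": 0},
  {"offset": [0.03,0,-0.04],"rotation": [0,0,0],"claw": 0},
  {"offset": [0.04,0,-0.1],"rotation": [0,0,0],"claw": 0},
  {"offset": [0.04,0,-0.3],"rotation": [0,0,0],"claw": 0},
  {"offset": [0.04,0,-0.55],"rotation": [0,0,0],"claw": 0},
  {"offset": [0.04,0,-0.8],"rotation": [0,0,0],"claw": 0},
  {"offset": [0.5,0,-1],"rotation": [0,0,0],"claw": 0},
  {"offset": [1,0,-1],"rotation": [0,0,0],"claw": 0},
  {"offset": [1,0,-1],"rotation": [0,0,0],"claw": 0},
  {"offset": [1,0,-1],"rotation": [0,0,0],"claw": 0},
  {"offset": [1,0,-1],"rotation": [0,0,0],"claw": 0},
  {"offset": [1,0,-1],"rotation": [0,0,0],"claw": 0},
])

```text
clock: 11.23
tcp_pos: [0.5823, -0.3848, 0.2149]
orientation: [2.956, -1.065, -0.003]
contact_force: [-0.2, 0.1, -1.0]
grip_width: 0.0
gripper_force: 0.0
```

```bash
python3 s.py pics/m7.png; python3 -c "
from h import *
from bench import grab_frame
Q=(cloud(grab_frame('scene'))-O)@B
for x in(-.04,-.025,-.01,.0,.01,.02,.03):
    m=(abs(Q[...,0]-x)<.004)&(abs(abs(Q[...,1])-.06)<.01)&(Q[...,2]<.2);print(x,m.sum(),np.median(Q[m][:,2]).round(4))"
```

```text
rot [ 0.0003  0.0009 -0.0016] tcp box [ 0.1351 -0.0003  0.2149] F [-0.2  0.1 -1. ] t 11.2333
(-0.005, 0, 0.066) [-9.320e-01  2.000e-04  9.946e-01]
(-0.012, 0, 0.066) [-9.786e-01  4.000e-04  9.947e-01]
F box [-0.24437345 -0.05240292 -1.02685476]
lip 585 [-0.0651  0.0003  0.0746]
-0.04 57 0.0659
-0.025 53 0.0666
-0.01 55 0.0664
0.0 54 0.0669
0.01 46 0.067
0.02 50 0.0673
0.03 53 0.0678
```

View pics/m7.png

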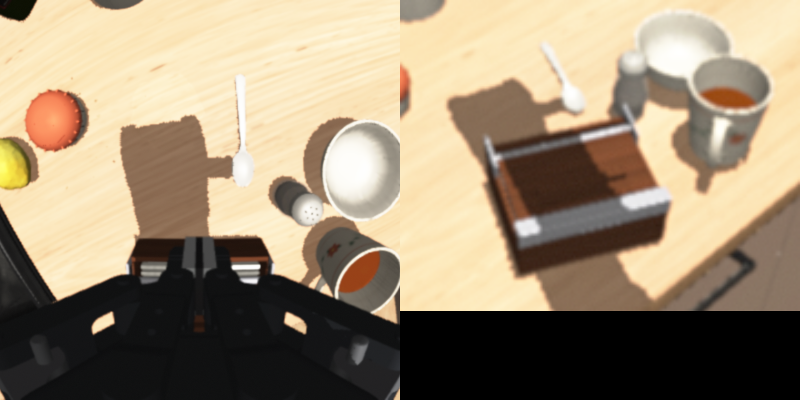

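The lid stays flat at about 67 mm along its whole depth, with its edge under the lip. The box has moved about 2 mm and the bystanders haven't moved.

```bash
python3 -c "
from bench import hand_in
print(hand_in())"
```

```text
the job is handed in; nothing more can be done
None
```

The tea box is shut: the lid lies flat, pushed forward to its stop under the steel lip, and stayed shut when I let go; the box moved about 2 mm, the bystanders look unmoved, and one misplaced first try pressed a gripper finger's knuckle on the lid's edge with 84 N before I backed off (limits 40 N on the gripper body, 120 N at the wrist), so the judged result, which `hand_in` did not report, is not known.

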